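# Put away the optics of a stripped microscope

## Robot

A 6-joint arm with a two-finger parallel gripper is mounted at the origin on the work surface. World frame = base frame: x ahead of the robot, y to its left, z up, the work surface at z = 0. Lengths are in mm, angles in rad, forces in N, time in s.
With the tool pointing down it reaches from about 275 to 750 mm from the base axis. Payload 10.2 kg.
Tool frame: the origin (TCP) lies at the very end of the fingers, on their centre line; the grasp point (between the pads) lies 19 mm behind it; z points along the fingers, y is the line along which they close (so a half turn about z gives the same grasp; the last joint's range is limited). The gripper opens to 85 mm and grips with 20 to 120 N. Pads are 22 mm wide; open, the fingers measure 114 mm over their backs; the gripper's body (76 mm by 85 mm) begins 54 mm behind the grasp point. The pads swing forward as they close: fully open they stand 13 mm farther back than shut.
Start: joints at [1.075, 0.313, 1.498, -0, 1.331, -0.223], TCP at [141.463, 505.588, 205.194] pointing down, gripper open.
Joint ranges: [-2.94, 2.94], [-0.97, 2.17], [0.19, 2.56], [-1.23, 4.37], [0.02, 3.11], [-2.88, 2.88]. Speed limits (rad/s): [2.39, 2.39, 3.01, 3.14, 3.14, 3.14].

## Interface

Orientations are given as a unit quaternion [w, x, y, z].
In Python, from rig import * gives the robot as it stands. The module is installed in compiled form; this text tells all that it offers.
- The arm moves only by the shell command python3 -m crank 'ROWS' [FORCE]. ROWS is JSON, a list that holds one entry, the list of rows, each a list of 7 numbers: the shift along the tool's x, y, z in units of 25 mm (1.0 is 25 mm), then the turn, a rotation vector about the tool's x, y, z in units of 8 degrees (1.0 is 8 degrees), then the finger opening in mm, from 0 to 85.4. A call has exactly 8 rows; each row shifts and turns the commanded pose from where the row before left it, along the tool's axes as they then stand; what a row does not reach is not made up. A row lasts 1/10 s, in which the tool goes at most 50 mm and 8.59 degrees, less where a joint would pass 70% of its speed; a pose out of reach is approached as far as the arm can. A call is refused whole if a number of a shift passes 1 or a number of a turn 1, either way. A call with a gripper value outside its range is refused whole. The fingers move at their own pace and stop on an object; FORCE is the grip in N (left out, the last holds). Time passes only in rows, so rows that do not move let the fingers close, or fill a call up. It gives the time, the measured TCP pose, the force, the opening and the grip force at its end, in the units of the state.
- sense(): the state, without advancing time (a new reading comes with each control period).
- capture(name): name is "scene" or "top" or "wrist"; returns the picture (384x512x3 uint8, blue, green, red); there is no depth.
- camera_model(name): a dict with "fx", "fy", "cx", "cy" (pixels), "k1" (the pictures are not rectified: a ray, as slopes to the right and down, at radius r is drawn at 1 + k1 r^2 times it, then the intrinsics apply), "world_from_camera" (4x4, takes a point from camera to world coordinates); the wrist camera has in their place "T_tool_cam" (4x4, takes a point from camera to tool coordinates, whose origin is the TCP and whose axes are the flange's). Camera axes: x right, y up, looking along -z (the intrinsics and any distortion apply to the point x, -y, -z); pixel columns grow to the right and rows downward; lengths in mm; the calibration is good to about 2 mm. A picture is of the moment at which its call begins: read the wrist's pose just before it. camera_model takes no time and is no camera call.
- finish_job(): hands the job in; it is judged then, once.
The state is a dict: "time_s": time; "joints": joint angles; "dq": joint speeds; "tau": joint torques, N m; "eef_pos": TCP position; "ee_rot": TCP orientation; "force": force on the tool from outside, world axes, zero at the start; "wrist_torque": the same for the moment, N m; "grip_width": opening from 0.0 (shut) to 1.0 (fully open); "grip_force": force on a finger pad.
Only numpy, scipy, OpenCV 4.12 (cv2) and the standard library are available. Lean on these libraries where they do the work, as an engineer would, in place of code of your own. Each camera call takes 0.05 s, during which the arm holds its last target. There are 200 camera calls.

## Task

The optics taken off the microscope stand mixed on the green mat: put them away, each set down gently, upright and not touching its neighbours. The red- and blue-ringed objectives go in the white objective tray beside the yellow-ringed one, and both black-headed eyepieces in the blue eyepiece tray; only when these four are away touch the oily white-ringed objective, and stand it in the steel dish for cleaning. Leave the yellow-ringed objective and the little oil bottle standing where they are.

Things in the scene. Friction and masses are not known exactly. Their poses are not given: they have to be found in the camera images.
- obj_red: Microscope objective, 50 mm tall, 100 g, standing nose up: brass thread 25 mm dia, 0 to 5 mm; steel barrel 32 mm dia, 5 to 35 mm (grip it about 26 mm up); sloping red ring, 35 to 44 mm; slim steel nose. Origin: centre of underside, z up; round, yaw means nothing. Clean. Starts on the 3 mm thick green mat, centres 60 mm or more apart.
- obj_blue: Microscope objective, 57 mm tall, 140 g, standing nose up: brass thread 25 mm dia, 0 to 5 mm; steel barrel 32 mm dia, 5 to 35 mm (grip it about 26 mm up); sloping blue ring, 35 to 44 mm; slim steel nose. Origin: centre of underside, z up; round, yaw means nothing. Clean. Starts on the 3 mm thick green mat, centres 60 mm or more apart.
- obj_white: Microscope objective, 60 mm tall, 150 g, standing nose up: brass thread 25 mm dia, 0 to 5 mm; steel barrel 32 mm dia, 5 to 35 mm (grip it about 26 mm up); sloping white ring, 35 to 44 mm; slim steel nose. Origin: centre of underside, z up; round, yaw means nothing. Oily. Starts on the 3 mm thick green mat, centres 60 mm or more apart.
- eye_plain: Microscope eyepiece, 50 mm tall, 90 g, standing lens up on its steel tube (30 mm dia, 0 to 20 mm); black head 40 mm dia, 20 to 40 mm (grip it about 31 mm up); 37 mm black eyecup. Origin: centre of underside, z up; round, yaw means nothing. Starts on the 3 mm thick green mat, centres 60 mm or more apart.
- eye_dioptre: Microscope eyepiece, 50 mm tall, 90 g, standing lens up on its steel tube (30 mm dia, 0 to 20 mm); black head 40 mm dia, 20 to 40 mm (grip it about 31 mm up); green dioptre band and sloping green ring below a 27 mm black eyecup. Origin: centre of underside, z up; round, yaw means nothing. Starts on the 3 mm thick green mat, centres 60 mm or more apart.
- obj_yellow: Microscope objective, 54 mm tall, 120 g, standing nose up: brass thread 25 mm dia, 0 to 5 mm; steel barrel 32 mm dia, 5 to 35 mm (grip it about 26 mm up); sloping yellow ring, 35 to 44 mm; slim steel nose. Origin: centre of underside, z up; round, yaw means nothing. Already in the objective tray, mid-width, up to 60 mm from its centre along y. Leave it there.
- oil_bottle: Small amber bottle of immersion oil, 28 mm diameter, 58 mm tall, black cap, standing on the sage-green mat among the optics. Origin: centre of its underside; z up. Leave it standing where it is.
- objective_tray: The objective tray: the longer tray, white plastic lined with dark grey foam. Outside 118 mm along its x by 208 mm along its y, walls 4 mm thick and 22 mm high, top of the lining 7 mm above the origin. Origin: centre of its underside; z up; its long side lies along its y. Fixed to the bench. Room for three objectives in a row along its y.
- eyepiece_tray: The eyepiece tray: the shorter tray, blue plastic lined with pale grey-blue foam. Outside 118 mm along its x by 158 mm along its y, walls 4 mm thick and 22 mm high, top of the lining 7 mm above the origin. Origin: centre of its underside; z up; its long side lies along its y. Fixed to the bench. Empty at the start, room for two eyepieces side by side along its y.
- dish: The cleaning dish: round flat stainless-steel dish, 116 mm across (120 over its lip), inside about 110 mm, 18 mm high, wall 3 mm, inner floor 3 mm above the origin. Origin: centre of its underside; z up. Fixed to the bench, empty at the start.
There are look-alikes about, which are no part of the job. What is shaped like the objective_tray but orange is not meant.

How it is judged:
By the outcome, as a careful person would: the job done as asked, in the order asked, and still so for the second after the job is handed in, with the robot touching nothing.
It also fails if it takes over 125 s, if anything falls off the work surface, if the arm or the gripper's body presses on something with over 40 N, if the wrist force passes 120 N, or if a joint passes its speed limit or range.

## Working session

There is one attempt and no reset: what is moved stays moved. The work goes in short steps, Python scripts to look and compute and a shell command to move; the robot and the scene stay as the last step left them, time stands still between calls to the robot, and variables do not carry over. Pictures are saved under pics/ and viewed, at most 14 in all, crops included, and the job is handed in when it is done.

```bash
mkdir -p pics
python3 - <<'E'
from rig import *
import cv2,numpy as np
s=sense();print(s)
for n in("scene","top","wrist"):
    im=capture(n);cv2.imwrite(f"pics/{n}0.png",im)
    print(n,camera_model(n))
E
```

```text
{'time_s': 0.0, 'joints': array([ 1.07459594e+00,  3.13432993e-01,  1.49846464e+00, -5.11292671e-05,
        1.33096698e+00, -2.23403527e-01]), 'dq': array([-6.90984630e-04, -5.86736178e-05, -5.49352592e-04,  8.33738444e-04,
       -4.95357218e-04,  1.42273619e-05]), 'tau': array([-1.94452514e-03, -4.12267971e+01, -2.59738022e+01, -3.84209688e-04,
        4.14012233e-03, -5.87963001e-06]), 'eef_pos': array([141.33181662, 505.31229067, 204.63341973]), 'ee_rot': array([-2.00681287e-04,  1.35969824e-01,  9.90712775e-01, -6.03995351e-04]), 'force': array([ 0.56740723, -0.45805027, -0.3114506 ]), 'wrist_torque': array([0.02026576, 0.01916751, 0.00849461]), 'grip_force': 0.0, 'grip_width': 1.0054534103260682}
scene {'fx': 494.23599010366024, 'fy': 494.23599010366024, 'cx': 254.43610733191397, 'cy': 187.1078999839383, 'k1': 0.06305164662447718, 'world_from_camera': array([[ 7.25705681e-01, -5.97792989e-01,  3.40580103e-01,
         9.21966960e+02],
       [ 6.87910339e-01,  6.22239544e-01, -3.73627241e-01,
        -5.40196116e+02],
       [ 1.14293374e-02,  5.05431986e-01,  8.62790750e-01,

[... 404 characters left out ...]
174e-02,
        -6.61298016e+01],
       [-2.25327750e-02,  1.11831514e-01,  9.93471684e-01,
         1.07746364e+03],
       [ 0.00000000e+00,  0.00000000e+00,  0.00000000e+00,
         1.00000000e+00]])}
wrist {'fx': 320.19195591948596, 'fy': 320.19195591948596, 'cx': 254.1679464686369, 'cy': 191.1616604490895, 'k1': -0.025555583288176597, 'T_tool_cam': array([[ 4.12894773e-04,  9.46653799e-01,  3.22252097e-01,
         8.33063972e+01],
       [ 9.99999831e-01, -2.58649485e-04, -5.21464988e-04,
         1.03104090e+00],
       [-4.10296474e-04,  3.22252258e-01, -9.46653746e-01,
        -1.68977505e+02],
       [ 0.00000000e+00,  0.00000000e+00,  0.00000000e+00,
         1.00000000e+00]])}
```

View pics/top0.png

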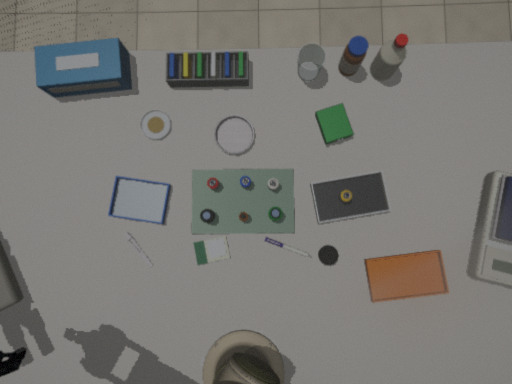

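View pics/scene0.png

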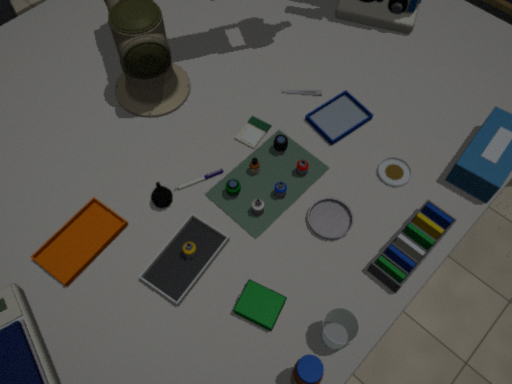

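Top view: red (213,184), blue (245,182), white (273,184), plain eyepiece (207,215), oil bottle (243,216), dioptre eyepiece (275,214). White tray with the yellow objective (349,198), blue tray (139,200), steel dish (235,135).

Possible mix-ups:
- **Orange tray** (405,275): not the objective tray.
- **Saucer** (156,125): not the dish, it is white with brown contents.
- **Black cap** (328,255): not an eyepiece.
- **Oil bottle** (243,216): leave it.
- **Blue box** (83,68) and **green box** (334,124): not part of the job.

Next I'll measure and make one close crop.

```bash
cat > h.py <<'E'
import cv2,numpy as np
from rig import *
from scipy.spatial.transform import Rotation as R
def ray(cam,uv,s=None):
    m=camera_model(cam)
    d=np.array([(uv[0]-m['cx'])/m['fx'],(uv[1]-m['cy'])/m['fy']]);u=d.copy()
    for _ in range(10): u=d/(1+m['k1']*(u@u))
    if cam=='wrist':
        q=s['ee_rot'];T=np.eye(4);T[:3,:3]=R.from_quat([q[1],q[2],q[3],q[0]]).as_matrix();T[:3,3]=s['eef_pos'];T=T@m['T_tool_cam']
    else: T=m['world_from_camera']
    return T[:3,3],T[:3,:3]@np.array([u[0],-u[1],-1])
def onz(cam,uv,z,s=None):
    o,d=ray(cam,uv,s);return o+d*(z-o[2])/d[2]
def tri(r1,r2):
    (a,d),(b,e)=r1,r2
    t=np.linalg.lstsq(np.c_[d,-e],b-a,rcond=None)[0]
    p,q=a+d*t[0],b+e*t[1];return (p+q)/2,np.linalg.norm(p-q)
def masks(im):
    H,S,V=cv2.split(cv2.cvtColor(im,cv2.COLOR_BGR2HSV).astype(int))
    return dict(red=((H<8)|(H>172))&(S>110),blue=(H>105)&(H<130)&(S>110),yellow=(H>20)&(H<32)&(S>120),
      white=(S<40)&(V>150),green=(H>50)&(H<75)&(S>110),black=(V<60))
def blob(im,c,uv,w=14):
    m=masks(im)[c].astype(np.uint8);b=np.zeros_like(m);u,v=map(int,uv);b[v-w:v+w,u-w:u+w]=m[v-w:v+w,u-w:u+w]
    n,l,st,ce=cv2.connectedComponentsWithStats(b)
    if n<2:return None,0
    i=1+np.argmax(st[1:,4]);return ce[i],st[i,4]
E
python3 - <<'E'
from h import *
t=cv2.imread('pics/top0.png');sc=cv2.imread('pics/scene0.png')
A=dict(red=('red',(213,184),(302,168),42),blue=('blue',(245,182),(280,189),42),white=('white',(273,184),(258,208),42),
 yellow=('yellow',(346,196),(189,249),46),plain=('black',(207,215),(281,143),45),diop=('black',(275,214),(233,187),45),bottle=('black',(243,216),(254,163),60))
for k,(c,a,b,z) in A.items():
    p,n=blob(t,c,a);q,m=blob(sc,c,b)
    if p is None or q is None: print(k,p,q);continue
    X,e=tri(ray('top',p),ray('scene',q))
    print(k,p.round(1),n,q.round(1),m,'tri',X.round(0),round(e,1),'top@z',onz('top',p,z).round(0)[:2],'scene@z',onz('scene',q,z).round(0)[:2])
for k,a,z in [('dish',(235,135),10),('eyetray',(139,200),7),('objtray',(349,198),7)]:
    print(k,onz('top',a,z).round(0))
c1=cv2.resize(t[115:245,100:400],(800,346),interpolation=cv2.INTER_CUBIC);c2=cv2.resize(sc[125:225,150:350],(500,250),interpolation=cv2.INTER_CUBIC)
o=np.zeros((600,800,3),np.uint8);o[:346]=c1;o[350:600,:500]=c2;cv2.imwrite('pics/crop.png',o)
E
```

```text
red [212.8 183.1] 45 [302.2 166.1] 69 tri [526.  84.  36.] 0.1 top@z [525.  83.] scene@z [529.  80.]
blue [244.9 181.4] 46 [280.2 188. ] 73 tri [530.  -9.  37.] 0.7 top@z [529.  -9.] scene@z [531. -12.]
white None None
yellow [345.4 195.6] 58 [188.7 248. ] 102 tri [ 484. -292.   42.] 1.7 top@z [ 485. -290.] scene@z [ 485. -293.]
plain [208.6 216.2] 89 [278.4 146. ] 290 tri [431.  96.  24.] 2.9 top@z [431.  94.] scene@z [440.  83.]
diop [271.8 215.5] 4 [230.7 190.9] 257 tri [431. -88.   3.] 10.2 top@z [431. -84.] scene@z [ 446. -109.]
bottle [243.  215.8] 17 [252.9 167.6] 170 tri [431.  -4.  24.] 6.7 top@z [430.  -4.] scene@z [444. -24.]
dish [674.  22.  10.]
eyetray [483. 304.   7.]
objtray [ 482. -309.    7.]
```

View pics/crop.png

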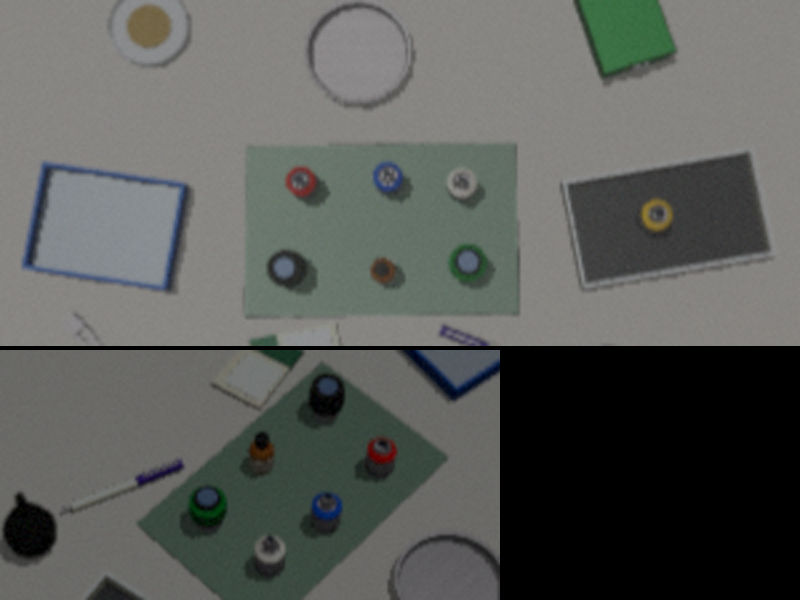

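The crop confirms the choices. The white tray is turned about 9° and the blue one about 8° the other way. I'll work out targets and start moving.

```bash
python3 - <<'E'
from h import *
f=lambda u,v:(100+u/2.667,115+v/2.667)
for k,p,z in [('white',(462,183),42),('plain',(284,268),53),('diop',(468,262),50),('bottle',(383,270),50),('dishrim',(360,54),18)]: print(k,onz('top',f(*p),z).round(0))
T={}
for k,c in [('obj',[(563,182),(750,153),(772,258),(585,287)]),('eye',[(43,164),(187,185),(166,291),(24,267)])]:
    P=np.array([onz('top',f(*p),22)[:2] for p in c]);ctr=P.mean(0);e=P[0]-P[1]+P[3]-P[2];e/=np.linalg.norm(e);T[k]=ctr,e
    print(k,ctr.round(0),'ydir',e.round(3),np.linalg.norm(P[0]-P[1]).round(),np.linalg.norm(P[1]-P[2]).round())
    for s in (-60,-40,-37,37,60): print(s,(ctr+s*e).round(0))
c,e=T['obj'];print('yellow along',(np.array([484.5,-291])-c)@e,'across',np.cross(e,np.array([484.5,-291])-c))
E
python3 -m crank '[[[0,0,0,0,0,1,60],[0,0,0,0,0,1,60],[0,0,0,0,0,1,60],[0,0,0,0,0,1,60],[0,0,0,0,0,1,60],[0,0,0,0,0,1,60],[0,0,0,0,0,1,60],[0,0,0,0,0,1,60]]]' 30
```

```text
white [522. -89.  42.]
plain [433.  98.  53.]
diop [437. -94.  50.]
bottle [430.  -5.  50.]
dishrim [671.  21.  18.]
obj [ 482. -309.] ydir [-0.143  0.99 ] 203.0 115.0
-60 [ 491. -368.]
-40 [ 488. -348.]
-37 [ 487. -345.]
37 [ 477. -272.]
60 [ 474. -249.]
eye [482. 298.] ydir [0.167 0.986] 160.0 117.0
-60 [472. 239.]
-40 [475. 258.]
-37 [476. 261.]
37 [488. 334.]
60 [492. 357.]
yellow along 17.081919164211786 across -4.851610795973521
time_s: 0.95
eef_pos: [141.4, 505.5, 204.9]
ee_rot: [0.0, 0.643, 0.766, -0.0]
force: [0.9, -0.1, 1.0]
grip_width: 0.704
grip_force: 0.0<stdin>:9: DeprecationWarning: Arrays of 2-dimensional vectors are deprecated. Use arrays of 3-dimensional vectors instead. (deprecated in NumPy 2.0)
```

```bash
python3 -m crank '[[[0,0,0,0,0,0.65,60],[0,0,0,0,0,0.6,60],[-0.99,0.71,0,0,0,0,60],[-0.99,0.71,0,0,0,0,60],[-0.99,0.71,0,0,0,0,60],[-0.99,0.71,0,0,0,0,60],[-0.99,0.71,0,0,0,0,60],[-0.99,0.71,0,0,0,0,60]]]' >/dev/null
python3 -m crank '[[[-0.99,0.71,0,0,0,0,60],[-0.99,0.71,0,0,0,0,60],[-0.99,0.71,0,0,0,0,60],[-0.99,0.71,0,0,0,0,60],[-0.99,0.71,0,0,0,0,60],[-0.99,0.71,0,0,0,0,60],[-0.99,0.71,0,0,0,0,60],[-0.99,0.71,0,0,0,0,60]]]' >/dev/null
python3 -m crank '[[[-0.99,0.71,0,0,0,0,60],[-0.99,0.71,0,0,0,0,60],[-0.99,0.71,0,0,0,0,60],[-0.99,0.71,0,0,0,0,60],[0,0,0,0,0,0,60],[0,0,0,0,0,0,60],[0,0,0,0,0,0,60],[0,0,0,0,0,0,60]]]'
python3 - <<'E'
from h import *
s=sense();im=capture('wrist');cv2.imwrite('pics/w1.png',im);np.save('s1.npy',s,allow_pickle=True)
m=camera_model('wrist')['T_tool_cam'];q=s['ee_rot'];Rw=R.from_quat([q[1],q[2],q[3],q[0]]).as_matrix();T=np.eye(4);T[:3,:3]=Rw;T[:3,3]=s['eef_pos'];T=T@m
for c in('red','blue','yellow','green','black'):
    n,l,st,ce=cv2.connectedComponentsWithStats(masks(im)[c].astype(np.uint8))
    for i in range(1,n):
        if st[i,4]>60: print(c,ce[i].round(1),st[i].tolist(),onz('wrist',ce[i],43,s).round(0))
E
```

```text
time_s: 3.35
eef_pos: [463.4, 63.0, 205.3]
ee_rot: [-0.0, 0.704, 0.71, 0.0]
force: [0.6, -0.4, 0.6]
grip_width: 0.701
grip_force: 0.0
red [313.1 145.1] [299, 131, 31, 31, 448] [525.  86.  43.]
blue [288.5   6. ] [233, 0, 92, 17, 658] [494. 215.  43.]
blue [311.1 225.2] [298, 213, 28, 27, 373] [529.  -6.  43.]
blue [230.8 294.5] [223, 288, 16, 14, 81] [ 436. -100.   43.]
green [134.5 104. ] [103, 86, 64, 37, 1548] [343. 126.  43.]
green [232.5 281. ] [216, 268, 32, 34, 533] [438. -81.  43.]
green [386.5 372.3] [372, 358, 35, 26, 583] [ 648. -227.   43.]
black [279.6   7.2] [233, 0, 88, 17, 333] [486. 214.  43.]
black [225.5 129.4] [206, 111, 39, 40, 863] [434. 101.  43.]
black [300.6 136.5] [295, 128, 19, 25, 128] [511.  95.  43.]
black [316.4 148.5] [312, 144, 10, 10, 76] [528.  82.  43.]
black [394.3 169.5] [380, 145, 47, 64, 182] [614.  60.  43.]
black [465.3 194.5] [437, 149, 41, 83, 506] [698.  32.  43.]
black [232.4 207.3] [220, 200, 19, 15, 63] [440.  15.  43.]
black [301.8 212.4] [294, 204, 25, 26, 200] [517.  10.  43.]
black [223.2 226.6] [215, 218, 18, 18, 225] [429.  -8.  43.]
black [254.7 339.2] [0, 245, 512, 139, 31433] [ 466. -170.   43.]
black [293.5 268.7] [285, 260, 25, 23, 218] [511. -63.  43.]
black [230.6 279.5] [216, 263, 32, 41, 626] [436. -79.  43.]
```

View pics/w1.png

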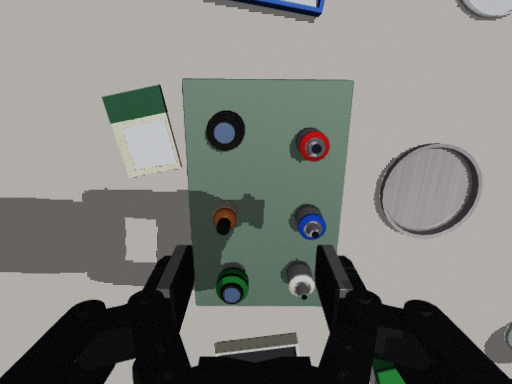

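The wrist view shows the whole mat: plain eyepiece (225,130), dioptre (232,288), red (314,146), blue (312,226), white (301,283), and the bottle (225,218), which stays. It agrees with the top view. I'll start with the plain eyepiece.

```bash
python3 -m crank '[[[0.7,-0.6,0,0,0,0,65],[0.7,-0.6,0,0,0,0,65],[0,0,1,0,0,0,65],[0,0,1,0,0,0,65],[0,0,1,0,0,0,65],[0,0,1,0,0,0,65],[0,0,1,0,0,0,65],[0,0,0,0,0,0,65]]]' 30
python3 - <<'E'
from h import *
im=capture('wrist');cv2.imwrite('pics/w2.png',im)
E
```

```text
time_s: 4.2
eef_pos: [431.7, 97.4, 78.1]
ee_rot: [-0.002, 0.705, 0.71, -0.002]
force: [-1.1, -0.3, 0.0]
grip_width: 0.763
grip_force: 0.0
```

View pics/w2.png

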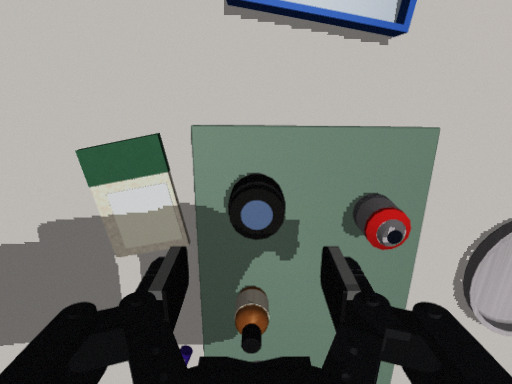

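The lens is centred between the fingers at (257,214), which gives Y≈98, as measured. I'll go down and grip.

```bash
python3 -m crank '[[[0,0.05,0.9,0,0,0,65],[0,0,0.9,0,0,0,65],[0,0,0.8,0,0,0,65],[0,0,0,0,0,0,65],[0,0,0,0,0,0,30],[0,0,0,0,0,0,30],[0,0,0,0,0,0,30],[0,0,0,0,0,0,30]]]' 30 
python3 -m crank '[[[0,0,0,0,0,0,30],[0,0,0,0,0,0,30],[0,0,-0.4,0,0,0,30],[0,0,-1,0,0,0,30],[0,0,-1,0,0,0,30],[0,0,-1,0,0,0,30],[0,0,0,0,0,0,30],[0,0,0,0,0,0,30]]]' 30
```

```text
time_s: 5.05
eef_pos: [436.1, 97.0, 16.9]
ee_rot: [0.001, 0.705, 0.709, 0.001]
force: [-0.5, 0.5, 6.0]
grip_width: 0.414
grip_force: 29.3
time_s: 5.85
eef_pos: [434.9, 97.0, 100.7]
ee_rot: [0.0, 0.705, 0.709, 0.0]
force: [-0.2, -0.0, -1.3]
grip_width: 0.415
grip_force: 30.2
```

Run:
```python
from h import *
im=capture('wrist');sc=capture('scene');o=np.zeros((384,800,3),np.uint8);o[:,:400]=im[:,56:456];o[:,400:]=cv2.resize(sc[60:252,180:380],(400,384),interpolation=cv2.INTER_CUBIC)
cv2.imwrite('pics/w3.png',o)
```

```text
(no output)
```

View pics/w3.png

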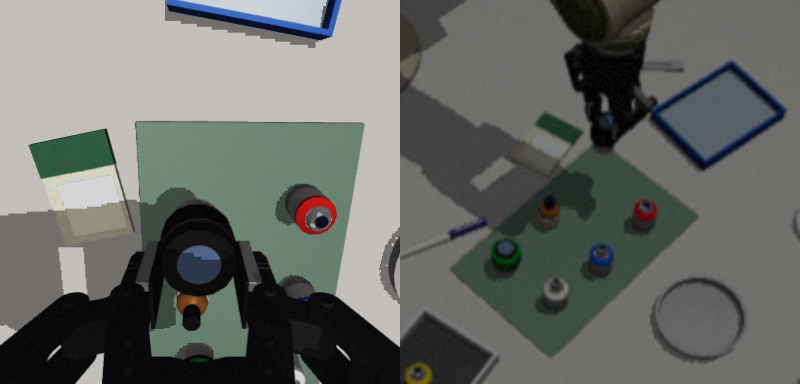

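Held upright. Now to the far slot in the blue tray, around (488,334).

```bash
python3 -m crank '[[[0.95,0.21,0,0,0,0,30],[0.95,0.21,0,0,0,0,30],[0.95,0.21,0,0,0,0,30],[0.95,0.21,0,0,0,0,30],[0.95,0.21,0,0,0,0,30],[0.95,0.21,0,0,0,0,30],[0.95,0.21,0,0,0,0,30],[0.95,0.21,0,0,0,0,30]]]' 30 >/dev/null
python3 -m crank '[[[0.95,0.21,0,0,0,0,30],[0.95,0.21,0,0,0,0,30],[0,0,0,0,0,0,30],[0,0,0.9,0,0,0,30],[0,0,0.9,0,0,0,30],[0,0,0.7,0,0,0,30],[0,0,0.3,0,0,0,30],[0,0,0,0,0,0,30]]]' 30
python3 - <<'E'
from h import *
im=capture('top');cv2.imwrite('pics/t4.png',cv2.resize(im[100:260,90:250],(640,640))[:600])
E
```

```text
time_s: 7.55
eef_pos: [485.1, 334.1, 29.0]
ee_rot: [-0.0, 0.705, 0.709, -0.001]
force: [0.7, 0.3, -1.1]
grip_width: 0.412
grip_force: 30.3
```

View pics/t4.png

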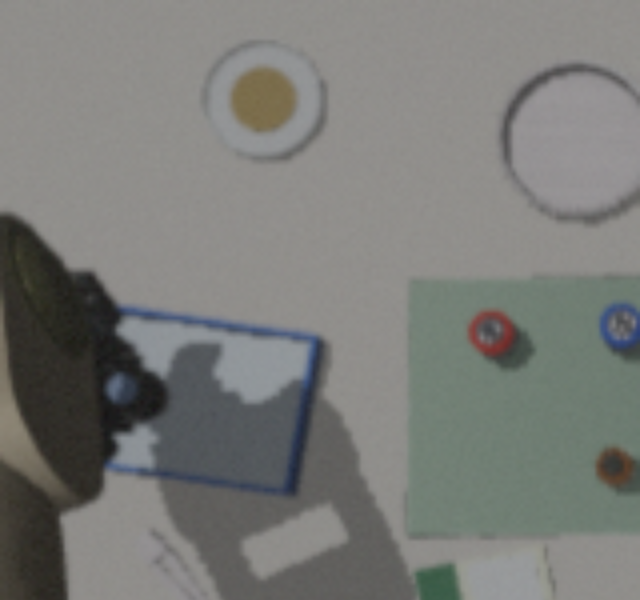

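The eyepiece at (122,388) sits mid-width inside the blue tray. Easing it down and releasing.

```bash
python3 -m crank '[[[0,0,0.12,0,0,0,30],[0,0,0.08,0,0,0,30],[0,0,0.05,0,0,0,30],[0,0,0.04,0,0,0,30],[0,0,0.03,0,0,0,30],[0,0,0,0,0,0,30],[0,0,0,0,0,0,30],[0,0,0,0,0,0,30]]]' 30
```

```text
time_s: 8.4
eef_pos: [485.9, 334.8, 22.3]
ee_rot: [0.0, 0.705, 0.709, 0.0]
force: [-0.2, 1.0, -0.3]
grip_width: 0.41
grip_force: 30.3
```

```bash
python3 -m crank '[[[0,0,0.03,0,0,0,30],[0,0,0.03,0,0,0,30],[0,0,0,0,0,0,30],[0,0,0,0,0,0,36],[0,0,0,0,0,0,42],[0,0,0,0,0,0,50],[0,0,0,0,0,0,54],[0,0,0,0,0,0,54]]]'
python3 -m crank '[[[0,0,-0.5,0,0,0,54],[0,0,-1,0,0,0,54],[0,0,-1,0,0,0,54],[0,0,-1,0,0,0,65],[0,0,-1,0,0,0,65],[-0.6,0,0,0,0,0,65],[-1,-0.07,0,0,0,0,65],[-1,-0.07,0,0,0,0,65]]]'
python3 - <<'E'
from h import *
im=capture('wrist');s=sense();cv2.imwrite('pics/w5.png',im);print(s['eef_pos'])
for z in(53,57):print(z)
E
```

```text
time_s: 9.2
eef_pos: [485.8, 334.8, 20.6]
ee_rot: [-0.0, 0.705, 0.709, -0.0]
force: [0.5, -0.3, 0.1]
grip_width: 0.633
grip_force: 0.0
time_s: 10.0
eef_pos: [482.3, 268.6, 133.2]
ee_rot: [0.0, 0.705, 0.71, -0.0]
force: [1.5, -0.1, -0.4]
grip_width: 0.761
grip_force: 0.0
[482.317068   265.66728732 133.10915432]
53
57
```

View pics/w5.png

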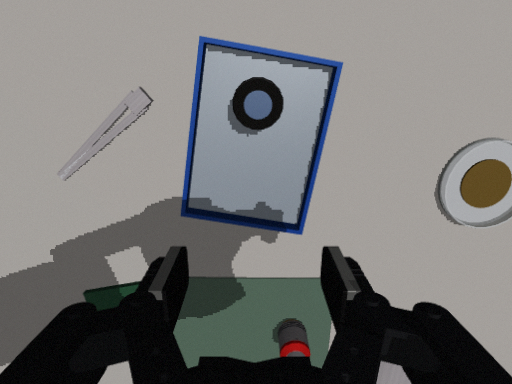

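The plain eyepiece stands at (258,104), clear of the walls. Next is the dioptre eyepiece.

```bash
python3 -m crank '[[[-1,-0.11,0,0,0,0,65],[-1,-0.11,0,0,0,0,65],[-1,-0.11,0,0,0,0,65],[-1,-0.11,0,0,0,0,65],[-1,-0.11,0,0,0,0,65],[-1,-0.11,0,0,0,0,65],[-1,-0.11,0,0,0,0,65],[-1,-0.11,0,0,0,0,65]]]' >/dev/null
python3 -m crank '[[[-1,-0.15,0,0,0,0,65],[-1,-0.15,0,0,0,0,65],[-1,-0.15,0,0,0,0,65],[-1,-0.15,0,0,0,0,65],[-1,-0.15,0,0,0,0,65],[-1,-0.15,0,0,0,0,65],[-0.4,0,0,0,0,0,65],[0,0,0,0,0,0,65]]]'
python3 - <<'E'
from h import *
s=sense();im=capture('wrist');cv2.imwrite('pics/w6.png',im)
H,S,V=cv2.split(cv2.cvtColor(im,cv2.COLOR_BGR2HSV).astype(int))
m=((H>100)&(H<125)&(S>70)&(V>70)).astype(np.uint8)
n,l,st,ce=cv2.connectedComponentsWithStats(m)
for i in range(1,n):
    if st[i,4]>60: print(ce[i].round(1),st[i].tolist(),onz('wrist',ce[i],53,s).round(0),onz('wrist',ce[i],44,s).round(0))
E
```

```text
time_s: 11.65
eef_pos: [440.4, -91.3, 133.2]
ee_rot: [-0.0, 0.706, 0.709, -0.0]
force: [-0.6, 0.7, -0.1]
grip_width: 0.763
grip_force: 0.0
[368.3  84.7] [350, 64, 41, 43, 831] [525.  -8.  53.] [528.  -8.  44.]
[249.9 192.2] [237, 180, 26, 25, 501] [437. -93.  53.] [437. -96.  44.]
```

```bash
python3 -m crank '[[[-0.08,-0.12,0.5,0,0,0,65],[0,0,1,0,0,0,65],[0,0,1,0,0,0,65],[0,0,1,0,0,0,65],[0,0,0.9,0,0,0,65],[0,0,0.43,0,0,0,65],[0,0,0,0,0,0,65],[0,0,0,0,0,0,30]]]' 30
python3 -m crank '[[[0,0,0,0,0,0,30],[0,0,0,0,0,0,30],[0,0,0,0,0,0,30],[0,0,0,0,0,0,30],[0,0,0,0,0,0,30],[0,0,0,0,0,0,30],[0,0,0,0,0,0,30],[0,0,0,0,0,0,30]]]'
python3 -m crank '[[[0,0,-0.4,0,0,0,30],[0,0,-1,0,0,0,30],[0,0,-1,0,0,0,30],[0,0,-1,0,0,0,30],[0,0,-1,0,0,0,30],[0,0,0,0,0,0,30],[0,0,0,0,0,0,30],[0,0,0,0,0,0,30]]]'
```

```text
time_s: 12.5
eef_pos: [438.1, -92.3, 13.2]
ee_rot: [0.0, 0.705, 0.71, 0.0]
force: [0.4, -0.7, -0.1]
grip_width: 0.606
grip_force: 0.0
time_s: 13.3
eef_pos: [438.2, -92.8, 13.7]
ee_rot: [0.001, 0.705, 0.709, 0.0]
force: [-2.2, 0.9, 5.5]
grip_width: 0.438
grip_force: 29.4
time_s: 14.1
eef_pos: [437.0, -92.3, 121.7]
ee_rot: [-0.001, 0.705, 0.709, -0.0]
force: [1.2, -0.2, -0.7]
grip_width: 0.434
grip_force: 30.3
```

```bash
python3 -m crank '[[[0.94,0.1,0,0,0,0,30],[0.94,0.1,0,0,0,0,30],[0.94,0.1,0,0,0,0,30],[0.94,0.1,0,0,0,0,30],[0.94,0.1,0,0,0,0,30],[0.94,0.1,0,0,0,0,30],[0.94,0.1,0,0,0,0,30],[0.94,0.1,0,0,0,0,30]]]'  >/dev/null
python3 -m crank '[[[0.94,0.1,0,0,0,0,30],[0.94,0.1,0,0,0,0,30],[0.94,0.1,0,0,0,0,30],[0.94,0.1,0,0,0,0,30],[0.94,0.1,0,0,0,0,30],[0.94,0.1,0,0,0,0,30],[0.94,0.1,0,0,0,0,30],[0,0,0,0,0,0,30]]]'
python3 -m crank '[[[0,0,1,0,0,0,30],[0,0,1,0,0,0,30],[0,0,1,0,0,0,30],[0,0,0.7,0,0,0,30],[0,0,0.2,0,0,0,30],[0,0,0.1,0,0,0,30],[0,0,0,0,0,0,30],[0,0,0,0,0,0,30]]]'
```

```text
time_s: 15.7
eef_pos: [472.1, 262.0, 121.2]
ee_rot: [-0.001, 0.704, 0.71, -0.001]
force: [-0.7, -0.2, -2.1]
grip_width: 0.433
grip_force: 30.3
time_s: 16.5
eef_pos: [473.3, 260.2, 23.2]
ee_rot: [0.0, 0.705, 0.709, 0.001]
force: [0.2, 0.8, 0.3]
grip_width: 0.435
grip_force: 30.3
```

```bash
python3 -m crank '[[[0,0.1,0.08,0,0,0,30],[0,0,0.06,0,0,0,30],[0,0,0.04,0,0,0,30],[0,0,0.03,0,0,0,30],[0,0,0.03,0,0,0,30],[0,0,0,0,0,0,30],[0,0,0,0,0,0,30],[0,0,0,0,0,0,30]]]'
python3 -m crank '[[[0,0,0,0,0,0,36],[0,0,0,0,0,0,42],[0,0,0,0,0,0,48],[0,0,0,0,0,0,54],[0,0,0,0,0,0,54],[0,0,-0.5,0,0,0,54],[0,0,-1,0,0,0,54],[0,0,-1,0,0,0,54]]]'
python3 -m crank '[[[0,0,-1,0,0,0,60],[0,0,-1,0,0,0,60],[-1,0.1,0,0,0,0,60],[-1,0.1,0,0,0,0,60],[-1,0.1,0,0,0,0,60],[-1,0.5,0,0,0,0,60],[-1,0.5,0,0,0,0,60],[-1,0.5,0,0,0,0,60]]]'
python3 - <<'E'
from h import *
s=sense();im=capture('wrist');cv2.imwrite('pics/w7.png',im)
for c in('red','blue'):
    n,l,st,ce=cv2.connectedComponentsWithStats(masks(im)[c].astype(np.uint8))
    for i in range(1,n):
        if st[i,4]>60: print(c,ce[i].round(1),st[i].tolist(),onz('wrist',ce[i],43,s).round(0))
E
```

```text
time_s: 17.3
eef_pos: [475.5, 260.5, 17.6]
ee_rot: [0.0, 0.705, 0.709, 0.0]
force: [-4.5, -0.7, 11.2]
grip_width: 0.441
grip_force: 31.9
time_s: 18.1
eef_pos: [475.2, 260.2, 80.4]
ee_rot: [-0.0, 0.705, 0.709, -0.0]
force: [0.9, -0.6, 1.2]
grip_width: 0.631
grip_force: 0.0
time_s: 18.9
eef_pos: [521.8, 109.5, 130.0]
ee_rot: [0.0, 0.705, 0.709, 0.0]
force: [-0.2, -0.3, -0.2]
grip_width: 0.697
grip_force: 0.0
red [258.8 211.9] [241, 197, 37, 35, 604] [526.  88.  43.]
blue [188.1  33.1] [117, 0, 156, 58, 1576] [473. 228.  43.]
blue [261.4 299.7] [246, 288, 33, 32, 478] [530.  -3.  43.]
```

View pics/w7.png

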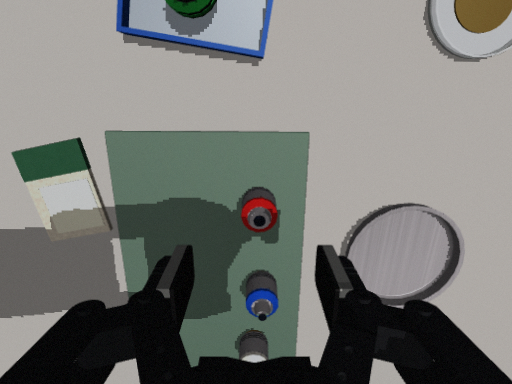

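The red objective (259,212) and blue (261,300) are still in place, and the dioptre eyepiece stands in the tray. Grasping red at (526,84.5).

```bash
python3 -m crank '[[[-1,0.2,0,0,0,0,60],[0,0,1,0,0,0,60],[0,0,1,0,0,0,60],[0,0,1,0,0,0,60],[0,0,1,0,0,0,60],[0,0,0.5,0,0,0,60],[0,0,0.36,0,0,0,60],[0,0,0,0,0,0,60]]]' 30
python3 -m crank '[[[0,0,0,0,0,0,24],[0,0,0,0,0,0,24],[0,0,0,0,0,0,24],[0,0,0,0,0,0,24],[0,0,0,0,0,0,24],[0,0,0,0,0,0,24],[0,0,0,0,0,0,24],[0,0,0,0,0,0,24]]]'
python3 -m crank '[[[0,0,-0.4,0,0,0,24],[0,0,-1,0,0,0,24],[0,0,-1,0,0,0,24],[0,0,-1,0,0,0,24],[0,0,-1,0,0,0,24],[0,0,0,0,0,0,24],[0,0,0,0,0,0,24],[0,0,0,0,0,0,24]]]'
```

```text
time_s: 19.75
eef_pos: [526.3, 85.6, 7.3]
ee_rot: [-0.0, 0.705, 0.709, -0.0]
force: [-0.0, -0.2, 0.2]
grip_width: 0.702
grip_force: 0.0
time_s: 20.55
eef_pos: [527.1, 85.5, 8.5]
ee_rot: [0.001, 0.705, 0.709, 0.001]
force: [-1.2, 0.5, 6.0]
grip_width: 0.353
grip_force: 29.5
time_s: 21.35
eef_pos: [525.7, 85.6, 116.4]
ee_rot: [-0.001, 0.705, 0.709, -0.001]
force: [-0.1, -0.4, -2.3]
grip_width: 0.357
grip_force: 30.0
```

```bash
python3 -m crank '[[[-0.99,-0.08,0,0,0,0,24],[-0.99,-0.08,0,0,0,0,24],[-0.99,-0.08,0,0,0,0,24],[-0.99,-0.08,0,0,0,0,24],[-0.99,-0.08,0,0,0,0,24],[-0.99,-0.08,0,0,0,0,24],[-0.99,-0.08,0,0,0,0,24],[-0.99,-0.08,0,0,0,0,24]]]'  >/dev/null
python3 -m crank '[[[-0.99,-0.08,0,0,0,0,24],[-0.99,-0.08,0,0,0,0,24],[-0.99,-0.08,0,0,0,0,24],[-0.99,-0.08,0,0,0,0,24],[-0.99,-0.08,0,0,0,0,24],[-0.99,-0.08,0,0,0,0,24],[-0.99,-0.08,0,0,0,0,24],[-0.99,-0.08,0,0,0,0,24]]]'  >/dev/null
python3 -m crank '[[[-0.99,-0.08,0,0,0,0,24],[-0.99,-0.08,0,0,0,0,24],[0,0,0,0,0,0,24],[0,0,0,0,0,0,24],[0,0,0,0,0,0,24],[0,0,0,0,0,0,24],[0,0,0,0,0,0,24],[0,0,0,0,0,0,24]]]'
python3 - <<'E'
from h import *
s=sense();im=capture('wrist');cv2.imwrite('pics/w8.png',im)
p,n=blob(im,'yellow',(254,120),100);print(p,n,onz('wrist',p,47,s))
E
```

```text
time_s: 23.75
eef_pos: [493.5, -359.8, 117.5]
ee_rot: [0.0, 0.705, 0.71, 0.0]
force: [-0.3, 0.4, -0.7]
grip_width: 0.353
grip_force: 30.0
[243.19768786 104.13294798] 865 [ 485.08462131 -290.59459531   47.        ]
```

View pics/w8.png

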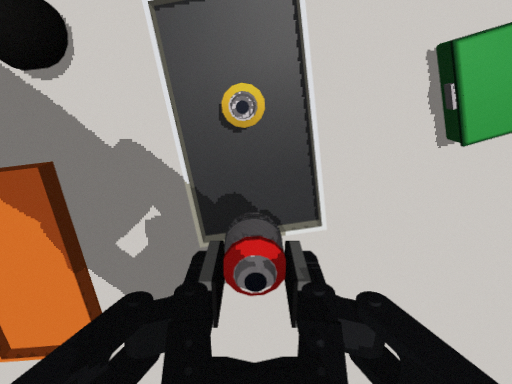

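The yellow objective (243,104) is mid-width, at (485,-291). Tray walls are at u 173 and 311, and the end is at v≈232. Red goes to (494,-352).

```bash
python3 -m crank '[[[0.31,0,0.5,0,0,0,24],[0,0,1,0,0,0,24],[0,0,1,0,0,0,24],[0,0,0.8,0,0,0,24],[0,0,0.5,0,0,0,24],[0,0,0.18,0,0,0,24],[0,0,0,0,0,0,24],[0,0,0,0,0,0,24]]]'
python3 -m crank '[[[0,0,0.08,0,0,0,24],[0,0,0.06,0,0,0,24],[0,0,0.04,0,0,0,24],[0,0,0.03,0,0,0,24],[0,0,0.01,0,0,0,24],[0,0,0,0,0,0,24],[0,0,0,0,0,0,24],[0,0,0,0,0,0,24]]]'
```

```text
time_s: 24.6
eef_pos: [493.7, -352.9, 19.0]
ee_rot: [0.001, 0.705, 0.709, -0.0]
force: [1.2, 0.2, -1.0]
grip_width: 0.357
grip_force: 30.0
time_s: 25.4
eef_pos: [493.3, -352.5, 12.7]
ee_rot: [0.0, 0.705, 0.709, -0.0]
force: [-1.2, 0.1, 2.7]
grip_width: 0.352
grip_force: 30.3
```

```bash
python3 -m crank '[[[0,0,0,0,0,0,28],[0,0,0,0,0,0,34],[0,0,0,0,0,0,40],[0,0,0,0,0,0,48],[0,0,0,0,0,0,52],[0,0,-0.5,0,0,0,52],[0,0,-1,0,0,0,52],[0,0,-1,0,0,0,52]]]'
python3 -m crank '[[[0,0,-1,0,0,0,60],[0,0,-1,0,0,0,60],[0.98,0.1,0,0,0,0,60],[0.98,0.1,0,0,0,0,60],[0.98,0.1,0,0,0,0,60],[0.98,0.1,0,0,0,0,60],[0.98,0.1,0,0,0,0,60],[0.98,0.1,0,0,0,0,60]]]' >/dev/null
python3 -m crank '[[[0.98,0.1,0,0,0,0,60],[0.98,0.1,0,0,0,0,60],[0.98,0.1,0,0,0,0,60],[0.98,0.1,0,0,0,0,60],[0.98,0.1,0,0,0,0,60],[0.98,0.1,0,0,0,0,60],[0.98,0.1,0,0,0,0,60],[0.98,0.1,0,0,0,0,60]]]'
python3 - <<'E'
from h import *
s=sense();im=capture('wrist');cv2.imwrite('pics/w9.png',im);print(s['eef_pos'])
p,n=blob(im,'blue',(260,210),50);print(p,n,onz('wrist',p,42,s))
t=capture('top');cv2.imwrite('pics/t9.png',cv2.resize(t[150:250,290:410],(720,600),interpolation=cv2.INTER_CUBIC))
E
```

```text
time_s: 26.2
eef_pos: [493.3, -352.3, 76.5]
ee_rot: [-0.0, 0.705, 0.709, 0.0]
force: [-0.1, 0.8, 1.1]
grip_width: 0.609
grip_force: 0.0
time_s: 27.8
eef_pos: [526.2, -8.2, 126.0]
ee_rot: [0.001, 0.705, 0.709, 0.0]
force: [-0.1, 1.0, 0.4]
grip_width: 0.704
grip_force: 0.0
[526.23393726  -8.1979397  126.001077  ]
[258.06746627 187.00149925] 667 [529.64625377  -6.46088567  42.        ]
```

View pics/t9.png

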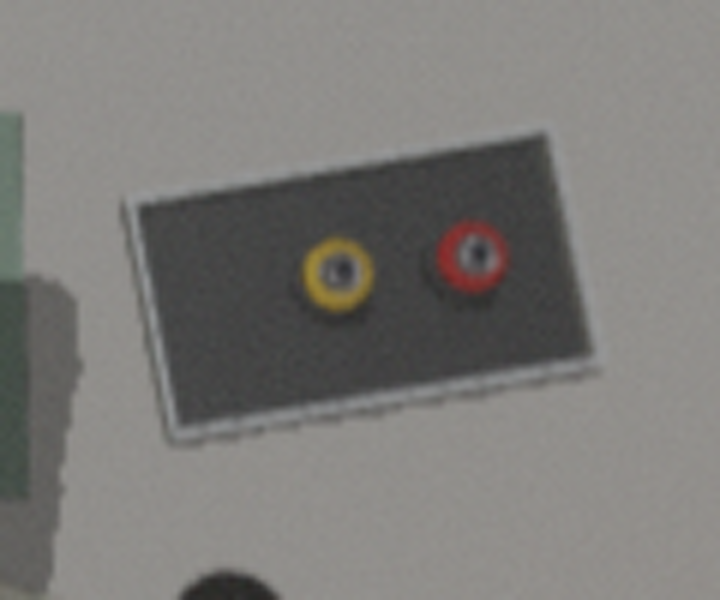

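Red stands upright at (473,257), well clear of yellow at (338,272). The blue objective's slot is near (225,287), which is world (478,-239).

```bash
python3 -m crank '[[[0.02,0.13,0.5,0,0,0,60],[0,0,1,0,0,0,60],[0,0,1,0,0,0,60],[0,0,1,0,0,0,60],[0,0,0.8,0,0,0,60],[0,0,0.4,0,0,0,60],[0,0,0,0,0,0,60],[0,0,0,0,0,0,40]]]' 30
python3 -m crank '[[[0,0,0,0,0,0,24],[0,0,0,0,0,0,24],[0,0,0,0,0,0,24],[0,0,0,0,0,0,24],[0,0,0,0,0,0,24],[0,0,0,0,0,0,24],[0,0,0,0,0,0,24],[0,0,0,0,0,0,24]]]'
python3 -m crank '[[[0,0,-0.4,0,0,0,24],[0,0,-1,0,0,0,24],[0,0,-1,0,0,0,24],[0,0,-1,0,0,0,24],[0,0,-1,0,0,0,24],[0,0,0,0,0,0,24],[0,0,0,0,0,0,24],[0,0,0,0,0,0,24]]]'
```

```text
time_s: 28.7
eef_pos: [529.8, -9.1, 8.0]
ee_rot: [0.0, 0.705, 0.709, 0.0]
force: [1.1, -0.0, -0.6]
grip_width: 0.551
grip_force: 0.0
time_s: 29.5
eef_pos: [529.9, -9.0, 8.6]
ee_rot: [0.001, 0.705, 0.709, 0.0]
force: [-2.2, -0.3, 6.4]
grip_width: 0.351
grip_force: 29.6
time_s: 30.3
eef_pos: [528.6, -8.5, 116.4]
ee_rot: [-0.001, 0.705, 0.709, -0.001]
force: [0.3, -0.1, -2.3]
grip_width: 0.351
grip_force: 30.1
```

```bash
python3 -m crank '[[[-0.92,-0.2,0,0,0,0,24],[-0.92,-0.2,0,0,0,0,24],[-0.92,-0.2,0,0,0,0,24],[-0.92,-0.2,0,0,0,0,24],[-0.92,-0.2,0,0,0,0,24],[-0.92,-0.2,0,0,0,0,24],[-0.92,-0.2,0,0,0,0,24],[-0.92,-0.2,0,0,0,0,24]]]'  >/dev/null
python3 -m crank '[[[-0.92,-0.2,0,0,0,0,24],[-0.92,-0.2,0,0,0,0,24],[0,0,0,0,0,0,24],[0,0,0.9,0,0,0,24],[0,0,0.9,0,0,0,24],[0,0,0.6,0,0,0,24],[0,0,0,0,0,0,24],[0,0,0,0,0,0,24]]]'
python3 - <<'E'
from h import *
t=capture('top');cv2.imwrite('pics/t10.png',cv2.resize(t[150:250,290:410],(720,600),interpolation=cv2.INTER_CUBIC))
w=capture('wrist');cv2.imwrite('pics/w10.png',w)
E
```

```text
time_s: 31.9
eef_pos: [480.8, -238.6, 57.4]
ee_rot: [-0.0, 0.705, 0.71, 0.0]
force: [-0.1, -0.7, -1.0]
grip_width: 0.353
grip_force: 30.0
```

```bash
python3 -m crank '[[[0,-0.08,0.6,0,0,0,24],[0,0,0.6,0,0,0,24],[0,0,0.34,0,0,0,24],[0,0,0.08,0,0,0,24],[0,0,0.06,0,0,0,24],[0,0,0.04,0,0,0,24],[0,0,0,0,0,0,24],[0,0,0,0,0,0,24]]]'
python3 -m crank '[[[0,0,0.03,0,0,0,24],[0,0,0.02,0,0,0,24],[0,0,0.01,0,0,0,24],[0,0,0,0,0,0,24],[0,0,0,0,0,0,24],[0,0,0,0,0,0,24],[0,0,0,0,0,0,24],[0,0,0,0,0,0,24]]]'
```

```text
time_s: 32.8
eef_pos: [479.0, -239.1, 14.8]
ee_rot: [0.0, 0.705, 0.709, 0.0]
force: [0.1, -0.1, -1.4]
grip_width: 0.353
grip_force: 30.1
time_s: 33.6
eef_pos: [478.8, -239.0, 13.0]
ee_rot: [0.0, 0.705, 0.709, -0.0]
force: [0.0, 0.2, -1.4]
grip_width: 0.352
grip_force: 30.1
```

```bash
python3 -m crank '[[[0,0,0.02,0,0,0,24],[0,0,0.01,0,0,0,24],[0,0,0,0,0,0,28],[0,0,0,0,0,0,34],[0,0,0,0,0,0,40],[0,0,0,0,0,0,48],[0,0,0,0,0,0,52],[0,0,0,0,0,0,52]]]'
python3 -m crank '[[[0,0,-0.4,0,0,0,52],[0,0,-1,0,0,0,52],[0,0,-1,0,0,0,52],[0,0,-1,0,0,0,60],[0,0,-1,0,0,0,60],[0.9,0.29,0,0,0,0,60],[0.9,0.29,0,0,0,0,60],[0.9,0.29,0,0,0,0,60]]]'
python3 -m crank '[[[1,0.29,0,0,0,0,60],[1,0.29,0,0,0,0,60],[1,0.29,0,0,0,0,60],[0,0,0,0,0,0,60],[0,0,0,0,0,0,60],[0,0,0,0,0,0,60],[0,0,0,0,0,0,60],[0,0,0,0,0,0,60]]]'
python3 - <<'E'
from h import *
s=sense();w=capture('wrist');t=capture('top')
o=np.zeros((600,800,3),np.uint8);o[:250,:800]=cv2.resize(t[140:240,100:420],(800,250),interpolation=cv2.INTER_CUBIC);o[255:600,:460]=cv2.resize(w,(460,345));cv2.imwrite('pics/c11.png',o)
n,l,st,ce=cv2.connectedComponentsWithStats(masks(w)['white'].astype(np.uint8))
for i in range(1,n):
    if 100<st[i,4]<3000: print(ce[i].round(1),st[i].tolist(),onz('wrist',ce[i],43,s).round(0))
E
```

```text
time_s: 34.4
eef_pos: [478.8, -239.0, 12.1]
ee_rot: [-0.0, 0.705, 0.709, -0.0]
force: [-0.1, -0.1, -0.5]
grip_width: 0.605
grip_force: 0.0
time_s: 35.2
eef_pos: [500.3, -170.7, 123.1]
ee_rot: [0.0, 0.705, 0.709, 0.0]
force: [0.1, -0.2, 0.4]
grip_width: 0.701
grip_force: 0.0
time_s: 36.0
eef_pos: [521.2, -96.8, 122.2]
ee_rot: [0.0, 0.705, 0.709, -0.0]
force: [-0.2, -0.2, -0.9]
grip_width: 0.702
grip_force: 0.0
[21.7  5.2] [0, 0, 64, 17, 567] [358.  39.  43.]
[255.3 177. ] [237, 161, 38, 37, 663] [522. -85.  43.]
[132.2 251.6] [115, 227, 35, 49, 1092] [ 414. -154.   43.]
[ 16.5 307.2] [0, 266, 58, 111, 2921] [ 295. -215.   43.]
[257.7 310.3] [225, 281, 48, 78, 388] [ 525. -216.   43.]
[124.1 373.3] [104, 359, 36, 25, 609] [ 388. -296.   43.]
[381.3 377.1] [369, 364, 36, 20, 277] [ 654. -300.   43.]
```

View pics/c11.png

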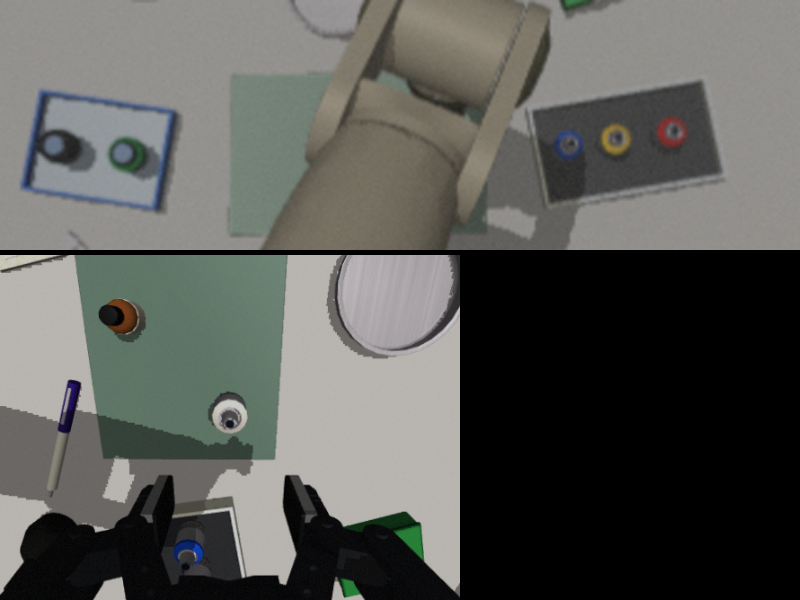

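All four are upright: the eyepieces at (60,146) and (126,153) in the blue tray, and blue, yellow and red in a row in the white tray. Now the white-ringed one.

```bash
python3 -m crank '[[[0.37,0.03,0.5,0,0,0,60],[0,0,1,0,0,0,60],[0,0,1,0,0,0,60],[0,0,1,0,0,0,60],[0,0,0.7,0,0,0,60],[0,0,0.35,0,0,0,60],[0,0,0,0,0,0,60],[0,0,0,0,0,0,40]]]' 30
python3 -m crank '[[[0,0,0,0,0,0,24],[0,0,0,0,0,0,24],[0,0,0,0,0,0,24],[0,0,0,0,0,0,24],[0,0,0,0,0,0,24],[0,0,0,0,0,0,24],[0,0,0,0,0,0,24],[0,0,0,0,0,0,24]]]' 40
python3 -m crank '[[[0,0,-0.4,0,0,0,24],[0,0,-1,0,0,0,24],[0,0,-1,0,0,0,24],[0,0,-1,0,0,0,24],[0,0,-0.6,0,0,0,24],[0,0,0,0,0,0,24],[0,0,0,0,0,0,24],[0,0,0,0,0,0,24]]]'
```

```text
time_s: 36.9
eef_pos: [522.4, -86.9, 8.9]
ee_rot: [0.0, 0.705, 0.709, 0.0]
force: [-0.5, 0.4, 0.4]
grip_width: 0.551
grip_force: 0.0
time_s: 37.7
eef_pos: [522.6, -87.2, 9.5]
ee_rot: [0.001, 0.705, 0.709, 0.0]
force: [-1.7, -0.0, 6.2]
grip_width: 0.343
grip_force: 39.4
time_s: 38.5
eef_pos: [521.5, -86.8, 107.5]
ee_rot: [-0.001, 0.705, 0.709, -0.0]
force: [-0.2, -0.3, -0.5]
grip_width: 0.344
grip_force: 39.9
```

```bash
python3 -m crank '[[[0.62,0.85,0,0,0,0,24],[0.62,0.85,0,0,0,0,24],[0.62,0.85,0,0,0,0,24],[0.62,0.85,0,0,0,0,24],[0.62,0.85,0,0,0,0,24],[0.62,0.85,0,0,0,0,24],[0.62,0.85,0,0,0,0,24],[0,0,0,0,0,0,24]]]'
python3 -m crank '[[[0,0,0.8,0,0,0,24],[0,0,0.8,0,0,0,24],[0,0,0.4,0,0,0,24],[0,0,0,0,0,0,24],[0,0,0,0,0,0,24],[0,0,0,0,0,0,24],[0,0,0,0,0,0,24],[0,0,0,0,0,0,24]]]'
python3 - <<'E'
from h import *
w=capture('wrist');cv2.imwrite('pics/w12.png',w)
E
```

```text
time_s: 39.3
eef_pos: [671.0, 24.4, 106.5]
ee_rot: [-0.001, 0.704, 0.71, -0.0]
force: [0.4, 0.0, -2.3]
grip_width: 0.35
grip_force: 40.1
time_s: 40.1
eef_pos: [670.3, 22.5, 59.0]
ee_rot: [0.0, 0.705, 0.709, 0.0]
force: [0.0, -0.8, -1.4]
grip_width: 0.343
grip_force: 40.1
```

View pics/w12.png

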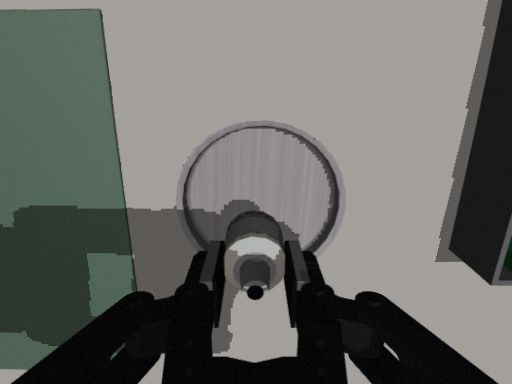

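The dish is centred near (261,203), or about (674,25). A small shift, then down.

```bash
python3 -m crank '[[[0.08,0.12,0,0,0,0,24],[0,0,0.7,0,0,0,24],[0,0,0.7,0,0,0,24],[0,0,0.3,0,0,0,24],[0,0,0.1,0,0,0,24],[0,0,0.08,0,0,0,24],[0,0,0,0,0,0,24],[0,0,0,0,0,0,24]]]'
python3 -m crank '[[[0,0,0.04,0,0,0,24],[0,0,0.03,0,0,0,24],[0,0,0.02,0,0,0,24],[0,0,0,0,0,0,24],[0,0,0,0,0,0,24],[0,0,0,0,0,0,24],[0,0,0,0,0,0,24],[0,0,0,0,0,0,24]]]'
```

```text
time_s: 40.95
eef_pos: [673.5, 24.5, 12.2]
ee_rot: [0.0, 0.705, 0.709, 0.0]
force: [-0.2, 0.4, -1.2]
grip_width: 0.343
grip_force: 40.1
time_s: 41.75
eef_pos: [673.2, 24.5, 9.6]
ee_rot: [0.0, 0.705, 0.709, 0.0]
force: [-2.2, -0.6, 4.8]
grip_width: 0.345
grip_force: 40.8
```

Touching at 5 N. Release and withdraw.

```bash
python3 -m crank '[[[0,0,0,0,0,0,28],[0,0,0,0,0,0,34],[0,0,0,0,0,0,40],[0,0,0,0,0,0,48],[0,0,0,0,0,0,52],[0,0,-0.4,0,0,0,52],[0,0,-1,0,0,0,52],[0,0,-1,0,0,0,52]]]'
python3 -m crank '[[[0,0,-1,0,0,0,60],[0,0,-1,0,0,0,60],[0,0,-1,0,0,0,60],[0,-1,-1,0,0,0,60],[0,-1,0,0,0,0,60],[0,-1,0,0,0,0,60],[0,0,0,0,0,0,60],[0,0,0,0,0,0,60]]]'
python3 - <<'E'
from h import *
w=capture('wrist');t=capture('scene')
o=np.zeros((600,800,3),np.uint8);o[:340]=cv2.resize(t[70:304,10:560][:,:500],(800,340));o[345:600,:340]=cv2.resize(w,(340,255));cv2.imwrite('pics/c13.png',o)
E
```

```text
time_s: 42.55
eef_pos: [673.0, 24.5, 70.4]
ee_rot: [-0.0, 0.705, 0.709, -0.0]
force: [0.5, 1.3, 0.6]
grip_width: 0.611
grip_force: 0.0
time_s: 43.35
eef_pos: [598.4, 24.0, 170.2]
ee_rot: [0.001, 0.705, 0.709, 0.0]
force: [0.7, 0.4, -0.3]
grip_width: 0.697
grip_force: 0.0
```

View pics/c13.png

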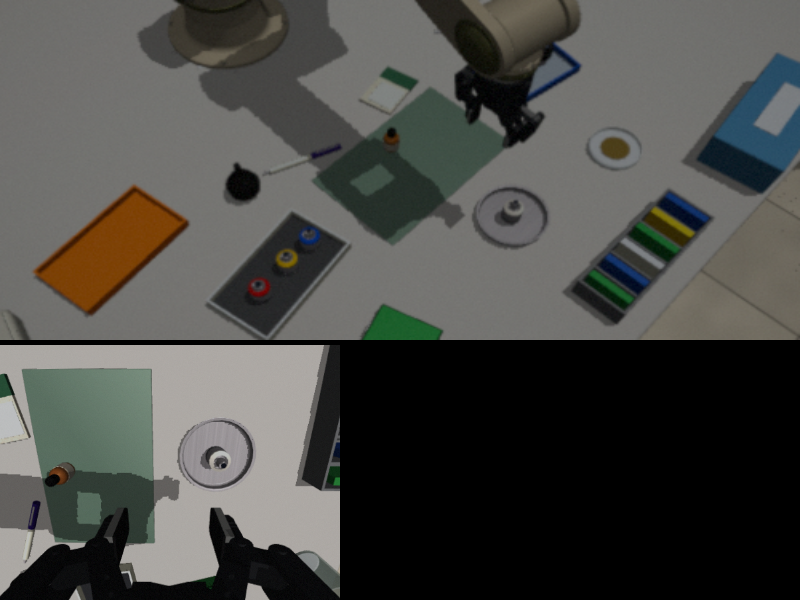

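The white-ringed objective stands in the dish (512,212), three objectives stand in the white tray, and the bottle is untouched at (391,140). The blue tray was checked earlier.

```bash
python3 -c "
from rig import *
print(finish_job())"
```

```text
the job is handed in; nothing more can be done
None
```

The job is handed in at about 43 s of the 125 s limit: red and blue objectives in the white tray beside yellow, both eyepieces in the blue tray, then the white-ringed one last in the steel dish, all standing upright; the yellow objective and the oil bottle were not touched.

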